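# Cover the ultrasonic cleaner and start it with the pedal

### The arm

A 7-joint arm with a two-finger parallel gripper is mounted at the origin on the work surface. World frame = base frame: x ahead of the robot, y to its left, z up, the work surface at z = 0. Lengths are in m, angles in rad, forces in N, time in s.
With the tool pointing down it reaches from about 0.4 to 0.85 m from the base axis. Payload 4.5 kg.
Tool frame: the origin (TCP) lies at the very end of the fingers, on their centre line; the grasp point (between the pads) lies 19 mm behind it; z points along the fingers, y is the line along which they close (so a half turn about z gives the same grasp; the last joint's range is limited). The gripper opens to 88 mm and grips with 3 to 60 N. Pads are 18 mm wide; open, the fingers measure 123 mm over their backs; the gripper's body (75 mm by 187 mm) begins 45 mm behind the grasp point.
Start: joints at [-1.091, 0.689, -0.195, 1.565, 0.157, 0.902, -0.215], TCP at [0.269, 0.564, 0.239] pointing down, gripper open.
Joint ranges: [-3.01, 3.01], [-0.46, 2.08], [-1.47, 1.51], [0.13, 2.56], [-1, 4.14], [0.04, 2.09], [-2.66, 2.66]. Speed limits (rad/s): [2.57, 2.57, 3.14, 3.14, 3.14, 3.14, 3.14].

### API

Orientations are given as a unit quaternion [x, y, z, w].
In Python, from plant import r gives the robot as it stands. The module is installed in compiled form; this text tells all that it offers.
- The arm moves only by the shell command python3 -m pendant 'ROWS' [FORCE]. ROWS is JSON, one flat list of numbers, 7 for each row, row after row: the opening, from 0 (shut) to 1 (fully open), then the shift along the tool's x, y, z scaled (see below), then the turn, a rotation vector about the tool's x, y, z scaled (see below). A call has 1 to 12 rows; each row is the pose to reach, as a shift and turn from the pose commanded when the call began, along the tool's axes at that moment; what a row does not reach only later rows make up. The controller multiplies each number of a shift by 0.15 m and each number of a turn by pi/2 rad. A row lasts 1/10 s, in which the tool goes at most 50 mm and 8.59 degrees, less where a joint would pass 70% of its speed; a pose out of reach is approached as far as the arm can. A call with a number of a shift or a turn outside -1 to 1 is refused whole. A call with a gripper value outside its range is refused whole. The fingers move at their own pace and stop on an object; FORCE is the grip in N (left out, the last holds). Time passes only in rows, so rows that repeat a pose let the fingers close. It gives the time, the measured TCP pose, the force, the opening and the grip force at its end, in the units of the state.
- r.get_state(): the state, without advancing time (a new reading comes with each control period).
- r.snapshot(name): name is "side" or "top" or "wrist"; returns a dict with "img" (480x640x3 uint8, red, green, blue), "mtx" (3x3 intrinsics, pixels), "k1" (the pictures are not rectified: a ray, as slopes to the right and down, at radius r is drawn at 1 + k1 r^2 times it, then the intrinsics apply), "cam_to_world" (4x4, takes a point from camera to world coordinates). Camera axes: x right, y up, looking along -z (the intrinsics and any distortion apply to the point x, -y, -z); pixel columns grow to the right and rows downward; lengths in m; the calibration is good to about 2 mm. A picture is of the moment at which its call begins. There is no depth.
- r.finish_job(): hands the job in; it is judged then, once.
The state is a dict: "clock": time; "q": joint angles; "qd": joint speeds; "joint_torque": joint torques, N m; "tool_pos": TCP position; "eef_rot": TCP orientation; "contact_force": force on the tool from outside, world axes, zero at the start; "moment": the same for the moment, N m; "opening": opening from 0.0 (shut) to 1.0 (fully open); "finger_force": force on a finger pad.
Only numpy, scipy, OpenCV 4.12 (cv2) and the standard library are available. Lean on these libraries where they do the work, as an engineer would, in place of code of your own. Each camera call takes 0.05 s, during which the arm holds its last target. There are 200 camera calls.

### The job

Put the loose steel lid gently (not dropped) onto the ultrasonic cleaner's open round tank so that it sits fully seated and level, and let go of it. Then press the hinged pedal switch all the way down to its stop, hold it down for two seconds to start the cycle, and let it spring back up. Do not press the pedal while the tank is uncovered, and do not disturb the phone, bottle, parts tray or screwdriver.

Things in the scene. Friction and masses are not known exactly. Their poses are not given: they have to be found in the camera images.
- cleaner: Ultrasonic cleaner, fixed to the bench: white box 180 x 180 x 84 mm with a round open tank in its top (mouth 120 mm across, 64 mm deep, thin steel ring around it) and a grey control panel on its front. Origin: centre of the underside; z up, front faces its -x. Its place and yaw vary.
- tank_rim (a point): Centre of the tank's round mouth, level with the flat top that the lid rests on (84 mm above the bench).
- lid: Loose round steel lid, 0.3 kg, 49 mm tall, lying right way up. From below: a plug 112 mm across, 10 mm deep (edge chamfered 3 mm) that drops into the tank mouth; a flange 144 mm across, 5 mm thick that rests around the mouth; a central black knob, an upright cylinder 28 mm across, 34 mm tall. Origin: centre of the plug's underside; z up. Any yaw will do.
- lid_flange (a point): Point on the lid's axis at the height of the flange's underside (10 mm above the lid's origin); when seated it coincides with tank_rim.
- lid_knob (a point): Centre of the top of the lid's knob (49 mm above the lid's origin).
- pedal_base: Base of the pedal switch, fixed to the bench: grey plate 180 x 112 x 10 mm with two low cheeks (tops 38 mm above the bench) at the hinge end, its +x end. Origin: centre of the underside. Its place and yaw vary; the pedal's free end lies at its -x end.
- pedal (a joint): Pedal angle in rad: 0 at rest (sloping up 0.25 rad from hinge to free end), 0.25 fully down on its stop (level). The pedal is a dark plate 145 x 92 x 8 mm with a ribbed rubber pad 4 mm thick on its outer part; a spring returns it. About 6 N on the pad starts it, 12 N holds it on its stop.
- pedal_tread (a point): Point on top of the rubber pad, on the pedal's centreline, 115 mm from the hinge axis along the plate; moves with the pedal (about 62 mm above the bench at rest, 34 mm when fully down).
- pedal_hinge (a point): Middle of the pedal's hinge axis, 26 mm above the bench; the axis is level, along pedal_base's y.
- phone: Bystander: phone 72 x 150 x 8 mm lying flat, dark screen up. Origin: centre of the underside.
- bottle: Bystander: closed white bottle 66 mm across, 150 mm tall, upright. Origin: centre of the underside.
- tray: Bystander: open grey parts tray 150 x 110 x 30 mm. Origin: centre of the underside.
- driver: Bystander: screwdriver 180 mm long with a black handle, lying down. Origin: on its axis line, at its underside.

How it is judged:
By the outcome, as a careful person would: the job done as asked, in the order asked, and still so for the second after the job is handed in, with the robot touching nothing.
It also fails if it takes over 69 s, if anything falls off the work surface, if the arm or the gripper's body presses on something with over 40 N, if the wrist force passes 120 N, or if a joint passes its speed limit or range.

## Working session

There is one attempt and no reset: what is moved stays moved. The work goes in short steps, Python scripts to look and compute and a shell command to move; the robot and the scene stay as the last step left them, time stands still between calls to the robot, and variables do not carry over. Pictures are saved under pics/ and viewed, at most 10 in all, crops included, and the job is handed in when it is done.

```bash
mkdir -p pics; python3 - <<'E'
from plant import r
import cv2,pickle
d={n:r.snapshot(n) for n in("top","side")}
pickle.dump(d,open('s0.pkl','wb'))
for n in d: cv2.imwrite(f'pics/{n}0.png',d[n]["img"][:,:,::-1])
s=r.get_state();print(s["clock"],s["tool_pos"],s["eef_rot"],s["contact_force"],s["opening"])
E
```

```text
0.1 [0.26926973 0.56337409 0.23797948] [ 2.21011457e-01  9.75270842e-01 -8.39411865e-04 -1.26033606e-04] [ 1.04805967  0.01035486 -0.06488057] 1.0006925194624288
```

View pics/top0.png

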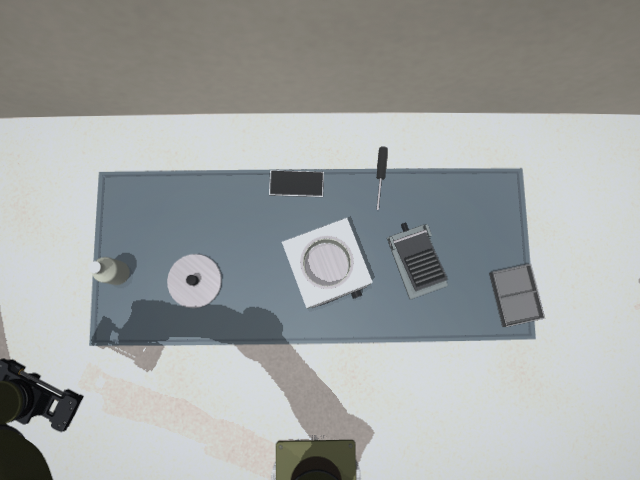

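View pics/side0.png

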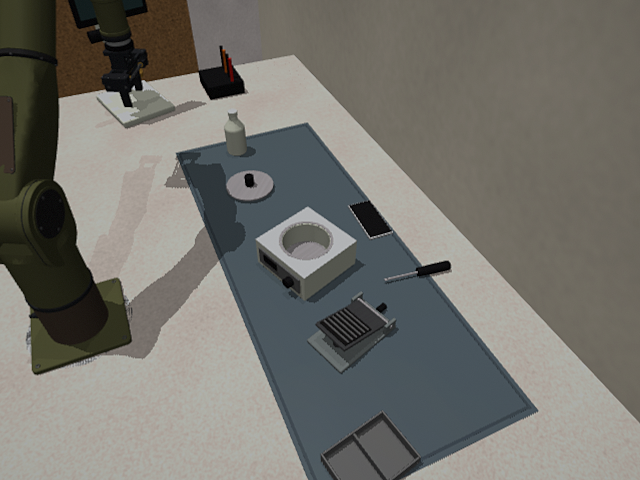

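The top view shows the lid at (194,280), tank at (327,262), pedal at about (418,262) with its hinge end up the picture near (408,232), and the bottle at (112,270). The side view agrees, and the lid is lying flat. Next I'll measure these points.

```bash
cat > h.py <<'E'
import numpy as np,cv2,pickle
def ray(s,uv):
    K=s["mtx"];uv=np.atleast_2d(np.float64(uv))
    p=cv2.undistortPoints(uv[:,None],K,np.array([s["k1"],0,0,0.]))[:,0]
    T=s["cam_to_world"];d=np.c_[p[:,0],-p[:,1],-np.ones(len(p))]@T[:3,:3].T
    return T[:3,3],d
def onz(s,uv,z):
    o,d=ray(s,uv);return (o+d*((z-o[2])/d[:,2])[:,None])
def proj(s,P):
    T=s["cam_to_world"];c=(np.atleast_2d(P)-T[:3,3])@T[:3,:3]
    c=c*[1,-1,-1];return cv2.projectPoints(c,np.zeros(3),np.zeros(3),s["mtx"],np.array([s["k1"],0,0,0.]))[0][:,0]
def circ(P):
    A=np.c_[2*P[:,:2],np.ones(len(P))];x=np.linalg.lstsq(A,(P[:,:2]**2).sum(1),rcond=None)[0]
    return x[0],x[1],np.sqrt(x[2]+x[0]**2+x[1]**2)
E
python3 - <<'E'
from h import *
d=pickle.load(open('s0.pkl','rb'))
for n in d: print(n,d[n]["k1"],d[n]["cam_to_world"][:3,3].round(3))
def comp(s,seed):
    im=s["img"].astype(int);m=((im[...,0]>im[...,2]-12)&(im.max(2)>120)).astype(np.uint8)
    l=cv2.connectedComponents(m,connectivity=4)[1];return (l==l[seed[1],seed[0]]).astype(np.uint8)
for n,lid,box in(("top",(180,285),(295,250)),("side",(240,190),(345,250))):
    s=d[n];m=comp(s,lid);c=max(cv2.findContours(m,0,1)[0],key=len)[:,0]
    print(n,"lid",np.round(circ(onz(s,c,.0125)),4),m.sum())
    m=comp(s,box);c=max(cv2.findContours(m,0,1)[0],key=len)
    R=cv2.minAreaRect(np.float32(onz(s,c[:,0],.084)[:,:2]));print("box",R)
s=d["top"]
print("ring", onz(s,[[327,262]],.084),"knob",onz(s,[[194,280]],.049),"bottle",onz(s,[[112,270]],.0))
ims=[cv2.resize(d[n]["img"][y:y+100,x:x+133,::-1],(400,300),interpolation=2) for n,x,y in(("top",262,212),("top",350,212),("side",242,195),("side",290,285))]
cv2.imwrite('pics/c1.png',np.vstack([np.hstack(ims[:2]),np.hstack(ims[2:])]))
E
```

```text
top -0.060522254615683814 [0.412 0.003 1.34 ]
side 0.0017958578528664622 [ 0.227 -0.845  0.952]
top lid [0.5211 0.3188 0.0709] 2156
box ((0.5556026697158813, -0.035571448504924774), (0.18292726576328278, 0.17860949039459229), 19.91958999633789)
side lid [0.5206 0.3207 0.0693] 918
box ((0.8453906774520874, 0.45114970207214355), (2.261547088623047, 3.181290864944458), 66.73653411865234)
ring [[ 0.55733779 -0.03611877  0.084     ]] knob [[0.51869576 0.30964622 0.049     ]] bottle [[0.55238876 0.54607866 0.        ]]
```

View pics/c1.png

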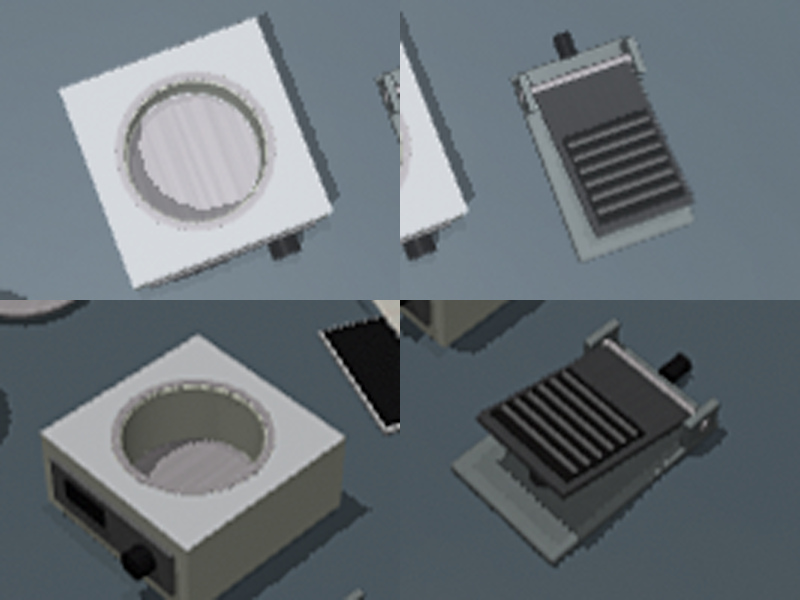

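Crops: ring outer edge centres at about (327.2,262.0) in the full picture. The pedal plate's free-end corners are about (416,288) and (447,277), and its hinge end is up-left. The lid measures (0.521,0.319) from both cameras with radius 0.070, against 0.072 nominal. I'll move over the lid now.

```bash
python3 -m pendant '[1,-0.33,-0.08,0,0,0,0, 1,-0.66,-0.16,0,0,0,0, 1,-1,-0.25,0,0,0,0, 1,-1,-0.25,0,0,0,0]'; python3 -m pendant '[1,-0.33,-0.08,0,0,0,0, 1,-0.66,-0.16,0,0,0,0, 1,-1,-0.25,0,0,0,0, 1,-1,-0.25,0,0,0,0]';python3 -m pendant '[1,-0.2,-0.25,0,0,0,0, 1,-0.2,-0.25,0,0,0,0, 1,-0.2,-0.25,0,0,0,0, 1,-0.2,-0.25,0,0,0,0]'
cat >> h.py <<'E'
from scipy.spatial.transform import Rotation as Ro
def go(r,target):
    s=r.get_state();R=Ro.from_quat(s["eef_rot"]);d=np.array(target)-s["tool_pos"]
    print("at",np.round(s["tool_pos"],4),"tool rot",R.as_matrix()[:,:2].T.round(3).tolist(),"shift units",(R.inv().apply(d)/.15).round(3),"F",np.round(s["contact_force"],1),"t",s["clock"])
E
python3 - <<'E'
from h import *
from plant import r
s=r.snapshot("wrist");pickle.dump(s,open('w1.pkl','wb'))
cv2.imwrite('pics/w1.png',s["img"][:,:,::-1]);go(r,[.521,.319,.10])
print(s["cam_to_world"].round(3),proj(s,[[.521,.319,.049],[.521,.319,.015]]))
E
```

```text
clock: 0.5
tool_pos: [0.3963, 0.4581, 0.2381]
eef_rot: [0.227, 0.974, -0.002, 0.003]
contact_force: [0.1, -0.2, -0.5]
opening: 1.003
finger_force: 0.0
clock: 0.9
tool_pos: [0.5144, 0.3592, 0.238]
eef_rot: [0.227, 0.974, -0.002, 0.003]
contact_force: [0.7, -0.9, -0.5]
opening: 0.994
finger_force: 0.0
clock: 1.3
tool_pos: [0.5177, 0.3218, 0.2387]
eef_rot: [0.22, 0.975, 0.001, -0.001]
contact_force: [0.3, 0.7, 0.2]
opening: 1.0
finger_force: 0.0
at [0.5177 0.3221 0.2387] tool rot [[-0.903, 0.429, 0.001], [0.429, 0.903, 0.001]] shift units [-0.03  -0.01   0.925] F [-0.7  0.6  0.5] t 1.35
[[ 0.43  -0.871 -0.237  0.457]
 [ 0.903  0.415  0.111  0.35 ]
 [ 0.001 -0.262  0.965  0.385]
 [ 0.     0.     0.     1.   ]] [[312.72611412 214.73674689]
 [312.79229814 206.88128287]]
```

View pics/w1.png

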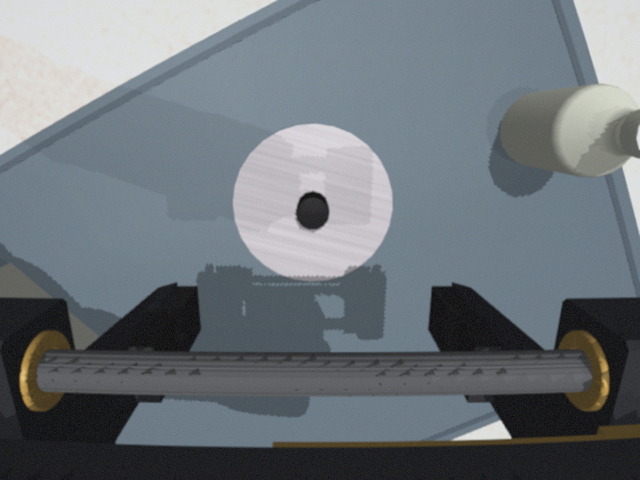

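Wrist view: knob at (313,211), flange disc centred at (313,202). I'll refine the lid position from that contour.

```bash
python3 - <<'E'
from h import *
from plant import r
s=pickle.load(open('w1.pkl','rb'));im=s["img"].astype(int)
m=((im[...,0]>im[...,2]-12)&(im.max(2)>95)).astype(np.uint8)
l=cv2.connectedComponents(m,connectivity=4)[1];m=(l==l[170,260]).astype(np.uint8)
c=cv2.convexHull(max(cv2.findContours(m,0,1)[0],key=len))[:,0]
print(m.sum(),circ(onz(s,c,.014)))
k=((im.max(2)<70)).astype(np.uint8);l=cv2.connectedComponents(k)[1];k=l==l[211,313]
ys,xs=np.nonzero(k);print(k.sum(),xs.min(),xs.max(),ys.min(),ys.max(),"knob mid",onz(s,[[xs.mean(),ys.mean()]],.035))
go(r,[.524,.317,.02])
E
```

```text
18806 (np.float64(0.5203199877258459), np.float64(0.31893144179647437), np.float64(0.07221716717320949))
908 297 327 192 228 knob mid [[0.52001244 0.31888126 0.035     ]]
at [0.5177 0.3221 0.2387] tool rot [[-0.903, 0.429, 0.001], [0.429, 0.903, 0.001]] shift units [-0.054 -0.014  1.458] F [-0.7  0.6  0.5] t 1.35
```

Radius 0.0722 matches, so the lid is at (0.520,0.319). Descending now to TCP z≈0.022 and gripping.

```bash
python3 -m pendant '[1,-0.025,-0.012,0.3,0,0,0, 1,-0.025,-0.012,0.6,0,0,0, 1,-0.025,-0.012,0.9,0,0,0, 1,-0.025,-0.012,0.9,0,0,0]' 20; python3 -m pendant '[1,0,0,0.2,0,0,0, 1,0,0,0.4,0,0,0, 1,0,0,0.54,0,0,0, 1,0,0,0.54,0,0,0,1,0,0,0.54,0,0,0]';python3 -c "
from h import *
from plant import r
go(r,[.5203,.3189,.022])"
```

```text
clock: 1.75
tool_pos: [0.5167, 0.3159, 0.0982]
eef_rot: [0.22, 0.976, -0.004, -0.004]
contact_force: [-0.3, -0.7, -0.3]
opening: 0.998
finger_force: 0.0
clock: 2.25
tool_pos: [0.5221, 0.3185, 0.0246]
eef_rot: [0.221, 0.975, 0.001, 0.001]
contact_force: [-0.3, -0.4, -0.0]
opening: 1.002
finger_force: 0.0
at [0.5221 0.3185 0.0246] tool rot [[-0.903, 0.43, -0.001], [0.43, 0.903, 0.002]] shift units [ 0.012 -0.003  0.017] F [-0.3 -0.4 -0. ] t 2.25
```

```bash
python3 -m pendant '[0.3,0.012,0,0,0,0,0, 0.3,0.012,0,0,0,0,0, 0.2,0.012,0,0,0,0,0, 0.1,0.012,0,0,0,0,0,0,0.012,0,0,0,0,0,0,0.012,0,0,0,0,0,0,0.012,0,0,0,0,0,0,0.012,0,0,0,0,0,0,0.012,0,0,0,0,0,0,0.012,0,0,0,0,0]' 40; python3 -m pendant '[0,0,0,-0.1,0,0,0,0,0,0,-0.2,0,0,0,0,0,0,-0.4,0,0,0,0,0,0,-0.6,0,0,0,0,0,0,-0.8,0,0,0,0,0,0,-1,0,0,0,0,0,0,-1,0,0,0,0,0,0,-1,0,0,0,0,0,0,-1,0,0,0]';python3 - <<'E'
from h import *
from plant import r
go(r,[.5568,-.0362,.2])
E
```

```text
clock: 3.25
tool_pos: [0.5199, 0.3181, 0.0227]
eef_rot: [0.221, 0.975, 0.0, 0.0]
contact_force: [1.0, 0.3, -1.1]
opening: 0.307
finger_force: 40.0
clock: 4.15
tool_pos: [0.5186, 0.3167, 0.1716]
eef_rot: [0.221, 0.975, -0.001, -0.001]
contact_force: [-0.1, -0.5, -4.0]
opening: 0.305
finger_force: 40.0
at [0.5186 0.3167 0.1716] tool rot [[-0.902, 0.431, 0.001], [0.431, 0.902, -0.003]] shift units [-1.244 -2.014 -0.186] F [-0.1 -0.5 -4. ] t 4.15
```

The lid is held (opening 27 mm, about 3 N added load). Next I go halfway and measure the tank with the wrist camera.

```bash
python3 -m pendant '[0,-0.06,-0.1,-0.05,0,0,0,0,-0.15,-0.25,-0.1,0,0,0,0,-0.27,-0.45,-0.15,0,0,0,0,-0.4,-0.65,-0.2,0,0,0,0,-0.5,-0.85,-0.2,0,0,0,0,-0.6,-1,-0.2,0,0,0,0,-0.6,-1,-0.2,0,0,0,0,-0.6,-1,-0.2,0,0,0]';python3 - <<'E'
from h import *
from plant import r
s=r.snapshot("wrist");pickle.dump(s,open('w2.pkl','wb'))
cv2.imwrite('pics/w2.png',s["img"][:,:,::-1])
go(r,[.5568,-.0362,.2])
print(proj(s,[[.5568,-.0362,.084]]))
E
```

```text
clock: 4.95
tool_pos: [0.5359, 0.1416, 0.2023]
eef_rot: [0.222, 0.975, -0.001, -0.001]
contact_force: [0.1, 1.3, -3.1]
opening: 0.309
finger_force: 40.0
at [0.5358 0.1433 0.2024] tool rot [[-0.902, 0.432, 0.001], [0.432, 0.902, -0.0]] shift units [-0.642 -1.019  0.016] F [-0.8  0.4 -4. ] t 5.0
[[108.01590209 358.44978435]]
```

View pics/w2.png

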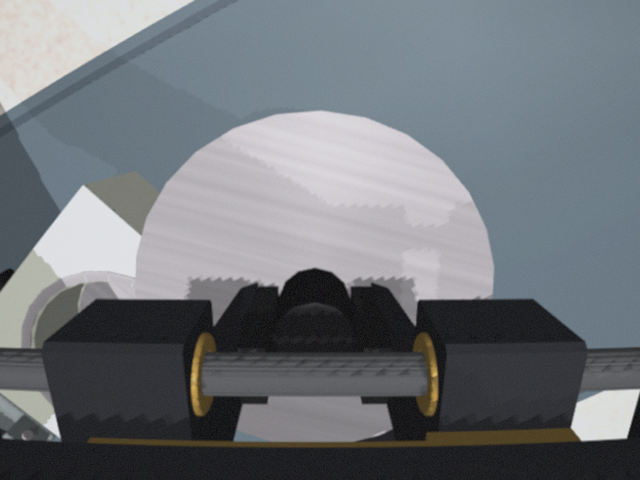

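The tank is mostly hidden here behind the held lid (only its left part, near (90,310)). I'll cross-check its centre using both fixed cameras instead, and the pedal corners too.

```bash
python3 - <<'E'
from h import *
from plant import r
from scipy.optimize import least_squares
d=pickle.load(open('s0.pkl','rb'))
f=lambda P,x,y:[((a+.5)/3-.5+x,(b+.5)/3-.5+y) for a,b in P]
t=f([(60,91),(259,15),(332,210),(134,288)],262,212); s=f([(197,34),(345,138),(188,250),(42,135)],242,195)
for n,P in(("top",t),("side",s)):
    Q=onz(d[n],P,.084);print(n,Q[:,:2].round(4).tolist(),Q.mean(0).round(4),[np.linalg.norm(Q[i]-Q[i-1]).round(3) for i in range(4)])
# ring: outer bounds as ellipse by projected circle bbox
th=np.linspace(0,2*np.pi,72)
def bb(n,x,y,R):
    p=proj(d[n],np.c_[x+R*np.cos(th),y+R*np.sin(th),0*th+.084]);return np.r_[p.min(0),p.max(0)]
for n,b,o in(("top",[(118,72),(275,230)],(262,212)),("side",[(112,80),(275,195)],(242,195))):
    B=np.ravel(f(b,*o));q=least_squares(lambda v:bb(n,*v)-B,[.556,-.036,.065]);print(n,"ring",q.x.round(4),q.fun.round(2))
# pedal: free-end corners L,R; hinge end; base corners free end (z .01)
ax=145*np.array([np.cos(.25),np.sin(.25)])/1000
for n,P,o in(("top",[(198,229),(292,195)],(350,212)),("side",[(478-400,413-300),(567-400,496-300)],(290,285))):
    print(n,"pad free corners",onz(d[n],f(P,*o),.026+ax[1]+.006)[:,:2].round(4).tolist())
for n,P,o in(("top",[(583-400,261),(693-400,224)],(350,212)),("side",[(452-400,467-300),(560-400,563-300)],(290,285))):
    print(n,"base free corners",onz(d[n],f(P,*o),.01 if n=="top" else .005)[:,:2].round(4).tolist())
E
```

```text
top [[0.6104, 0.0791], [0.6746, -0.0925], [0.5055, -0.1504], [0.4426, 0.0178]] [ 0.5583 -0.0365  0.084 ] [np.float64(0.179), np.float64(0.183), np.float64(0.179), np.float64(0.18)]
side [[0.6111, 0.0797], [0.6722, -0.0913], [0.505, -0.1515], [0.4425, 0.0136]] [ 0.5577 -0.0374  0.084 ] [np.float64(0.181), np.float64(0.182), np.float64(0.178), np.float64(0.177)]
top ring [ 0.5578 -0.0366  0.0671] [-0.16  0.16  0.16 -0.16]
side ring [ 0.558  -0.0375  0.0679] [ 0.01 -0.01 -0.01  0.01]
top pad free corners [[0.4887, -0.2639], [0.5166, -0.3472]]
side pad free corners [[0.4836, -0.2653], [0.5119, -0.3536]]
top base free corners [[0.4638, -0.2613], [0.4952, -0.3626]]
side base free corners [[0.4641, -0.2611], [0.5031, -0.3661]]
```

Tank centre is (0.5579,-0.0370), with both cameras within 1 mm. Moving above it.

```bash
python3 -m pendant '[0,-0.06,-0.1,0,0,0,0,0,-0.16,-0.25,0,0,0,0,0,-0.29,-0.45,0,0,0,0,0,-0.42,-0.65,0,0,0,0,0,-0.55,-0.85,0,0,0,0,0,-0.65,-1,0,0,0,0,0,-0.65,-1,0,0,0,0,0,-0.65,-1,0,0,0,0,0,-0.65,-1,0,0,0,0,0,-0.65,-1,0,0,0,0]';cat > chk.py <<'E'
import sys
from h import *
from plant import r
P=[]
for _ in range(6):
    P.append(r.get_state()["tool_pos"]); s=r.snapshot("side")
P=np.array(P);m=P.mean(0);st=r.get_state();R=Ro.from_quat(st["eef_rot"])
t=np.array(eval(sys.argv[1]))
print("mean",m.round(4),"sd",P.std(0).round(4),"R",R.as_matrix()[:,0].round(3),R.as_matrix()[2].round(3),"units",(R.inv().apply(t-m)/.15).round(3),"F",st["contact_force"].round(1),st["clock"])
if len(sys.argv)>2: cv2.imwrite(sys.argv[2],cv2.resize(s["img"][130:370,200:520,::-1],(800,600),interpolation=2))
E
python3 chk.py [.5579,-.037,.0967]
```

```text
clock: 6.0
tool_pos: [0.5595, -0.0316, 0.2027]
eef_rot: [0.219, 0.976, 0.001, -0.0]
contact_force: [1.0, -0.8, -4.3]
opening: 0.306
finger_force: 40.0
mean [ 0.5595 -0.0325  0.2027] sd [0.     0.0006 0.    ] R [-0.903  0.431 -0.   ] [-0.  0. -1.] units [-0.003 -0.032  0.707] F [-0.5 -1.1 -3.3] 6.3
```

```bash
python3 -m pendant '[0,-0.003,-0.03,0.05,0,0,0,0,-0.003,-0.03,0.15,0,0,0,0,-0.003,-0.03,0.28,0,0,0,0,-0.003,-0.03,0.4,0,0,0,0,-0.003,-0.03,0.5,0,0,0,0,-0.003,-0.03,0.54,0,0,0,0,-0.003,-0.03,0.54,0,0,0,0,-0.003,-0.03,0.54,0,0,0,0,-0.003,-0.03,0.54,0,0,0]';python3 chk.py [.5579,-.037,.0967] pics/s3.png
```

```text
clock: 7.2
tool_pos: [0.5586, -0.0382, 0.1225]
eef_rot: [0.221, 0.975, 0.0, 0.001]
contact_force: [-0.1, 0.6, -4.0]
opening: 0.307
finger_force: 40.0
mean [ 0.5584 -0.0381  0.1223] sd [0.0001 0.     0.0001] R [-0.902  0.431 -0.001] [-0.001  0.    -1.   ] units [0.007 0.005 0.171] F [-0.4  0.2 -3.4] 7.5
```

View pics/s3.png

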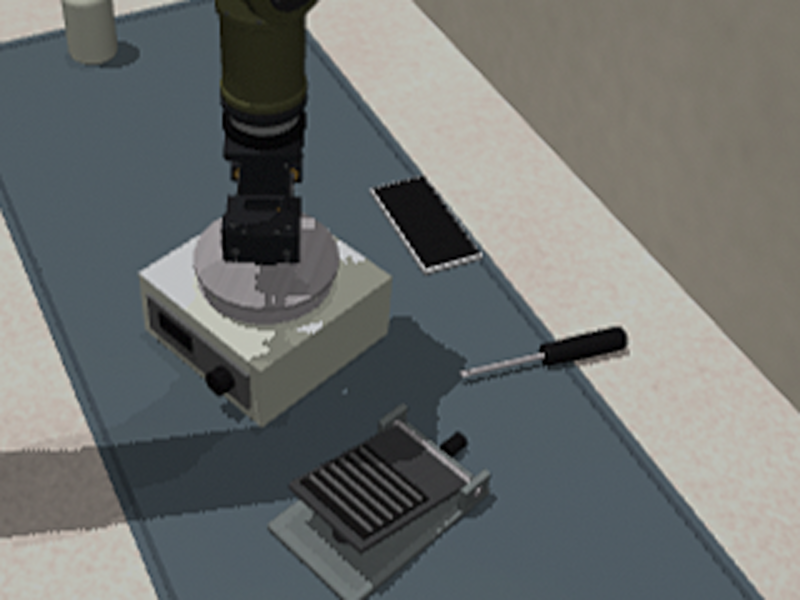

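The lid is level above the tank (crop centre about (268,260)), looks centred, and the bystanders haven't moved. Lowering slowly.

```bash
python3 -m pendant '[0,0.005,0.005,0.02,0,0,0,0,0.005,0.005,0.04,0,0,0,0,0.005,0.005,0.06,0,0,0,0,0.005,0.005,0.08,0,0,0,0,0.005,0.005,0.1,0,0,0,0,0.005,0.005,0.115,0,0,0,0,0.005,0.005,0.13,0,0,0,0,0.005,0.005,0.14,0,0,0,0,0.005,0.005,0.15,0,0,0,0,0.005,0.005,0.15,0,0,0]';python3 chk.py [.5579,-.037,.0967]
```

```text
clock: 8.5
tool_pos: [0.5575, -0.0371, 0.099]
eef_rot: [0.221, 0.975, -0.0, -0.0]
contact_force: [-0.1, 0.6, -2.6]
opening: 0.309
finger_force: 40.0
mean [ 0.5577 -0.0371  0.0992] sd [0.0001 0.     0.0001] R [-0.902  0.431 -0.   ] [-0.  0. -1.] units [-0.001  0.001  0.017] F [-0.1 -0.  -3.6] 8.8
```

```bash
python3 -m pendant '[0,0,0,0.006,0,0,0,0,0,0,0.01,0,0,0,0,0,0,0.013,0,0,0,0,0,0,0.013,0,0,0]';python3 -m pendant '[0,0,0,0.003,0,0,0,0,0,0,0.003,0,0,0,0,0,0,0.003,0,0,0]';python3 -m pendant '[0,0,0,0.003,0,0,0,0,0,0,0.003,0,0,0,0,0,0,0.003,0,0,0]'
```

```text
clock: 9.2
tool_pos: [0.5576, -0.0371, 0.0971]
eef_rot: [0.221, 0.975, 0.0, -0.0]
contact_force: [-0.0, -0.4, -3.0]
opening: 0.304
finger_force: 40.0
clock: 9.5
tool_pos: [0.5577, -0.0371, 0.0968]
eef_rot: [0.221, 0.975, 0.0, 0.0]
contact_force: [0.2, -0.2, -4.0]
opening: 0.303
finger_force: 40.0
clock: 9.8
tool_pos: [0.5577, -0.0371, 0.0967]
eef_rot: [0.221, 0.975, 0.0, 0.0]
contact_force: [-1.5, 0.3, 0.4]
opening: 0.31
finger_force: 40.0
```

Contact came at z=0.0967, exactly the height expected for a seated lid. One more small press, then release.

```bash
python3 -m pendant '[0,0,0,0.003,0,0,0,0,0,0,0.003,0,0,0,0.4,0,0,0.002,0,0,0,0.5,0,0,0.002,0,0,0,0.7,0,0,0.002,0,0,0,0.9,0,0,0,0,0,0,1,0,0,0,0,0,0,1,0,0,0,0,0,0,1,0,0,0,0,0,0]' ; python3 -m pendant '[1,0,0,-0.1,0,0,0,1,0,0,-0.25,0,0,0,1,0,0,-0.5,0,0,0,1,0,0,-0.75,0,0,0,1,0,0,-1,0,0,0,1,0,0,-1,0,0,0,1,0,0,-1,0,0,0]';python3 - <<'E'
from h import *
from plant import r
s=r.snapshot("wrist");pickle.dump(s,open('w4.pkl','wb'))
a=r.snapshot("side")["img"][130:370,200:520]
cv2.imwrite('pics/m4.png',np.hstack([cv2.resize(s["img"],(400,300)),cv2.resize(a,(400,300))])[:,:,::-1])
im=s["img"].astype(int);go(r,[.5579,-.037,.25])
E
```

```text
clock: 10.7
tool_pos: [0.5577, -0.0371, 0.0963]
eef_rot: [0.221, 0.975, 0.0, 0.0]
contact_force: [-0.7, 0.8, -0.5]
opening: 0.918
finger_force: 0.0
clock: 11.4
tool_pos: [0.5579, -0.0372, 0.247]
eef_rot: [0.221, 0.975, 0.0, 0.001]
contact_force: [-0.6, -0.0, -0.2]
opening: 1.002
finger_force: 0.0
at [ 0.5567 -0.0373  0.2452] tool rot [[-0.902, 0.431, 0.002], [0.431, 0.902, -0.001]] shift units [-0.006  0.005 -0.032] F [-0.7  0.3  0.5] t 11.5
```

View pics/m4.png

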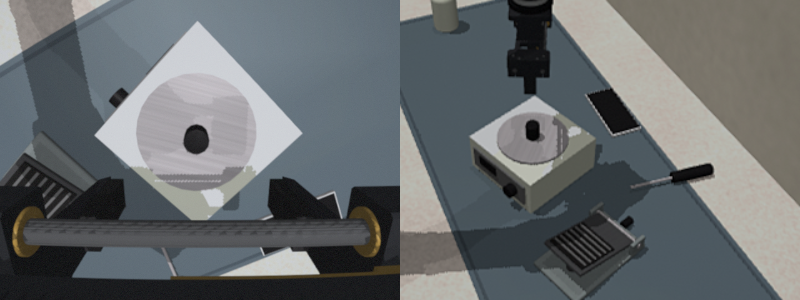

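The lid is seated flat and centred with the gripper clear: (196,130) in the left half, (532,140) in the right half. Next I move above the pedal with the fingers closing.

```bash
python3 -m pendant '[1,-0.1,-0.3,0,0,0,0,1,-0.2,-0.6,0,0,0,0,1,-0.3,-0.9,0,0,0,0,1,-0.3,-0.9,0,0,0,0]' 20; python3 -m pendant '[0,-0.1,-0.28,0,0,0,0,0,-0.2,-0.56,0,0,0,0,0,-0.27,-0.76,0,0,0,0,0,-0.27,-0.76,0,0,0,0,0,-0.27,-0.76,0,0,0,0,0,-0.27,-0.76,0,0,0,0,0,-0.27,-0.76,0,0,0,0,0,-0.27,-0.76,0,0,0,0,0,-0.27,-0.76,0,0,0,0]';python3 - <<'E'
from h import *
from plant import r
s=r.snapshot("wrist");pickle.dump(s,open('w5.pkl','wb'))
cv2.imwrite('pics/w5.png',s["img"][:,:,::-1])
go(r,[.5275,-.298,.1]);print(proj(s,[[.5275,-.298,.062]]))
E
```

```text
clock: 11.9
tool_pos: [0.5367, -0.1877, 0.2441]
eef_rot: [0.227, 0.974, -0.003, -0.002]
contact_force: [-0.1, -0.1, -0.3]
opening: 0.999
finger_force: 0.0
clock: 12.8
tool_pos: [0.5277, -0.2978, 0.2464]
eef_rot: [0.22, 0.975, 0.0, 0.0]
contact_force: [0.1, 0.1, 0.3]
opening: 0.206
finger_force: 0.0
at [ 0.5277 -0.298   0.2464] tool rot [[-0.903, 0.43, -0.0], [0.43, 0.903, 0.0]] shift units [ 0.001 -0.     0.976] F [-0.1 -0.5  0.5] t 12.85
[[313.97322376 210.64481906]]
```

View pics/w5.png

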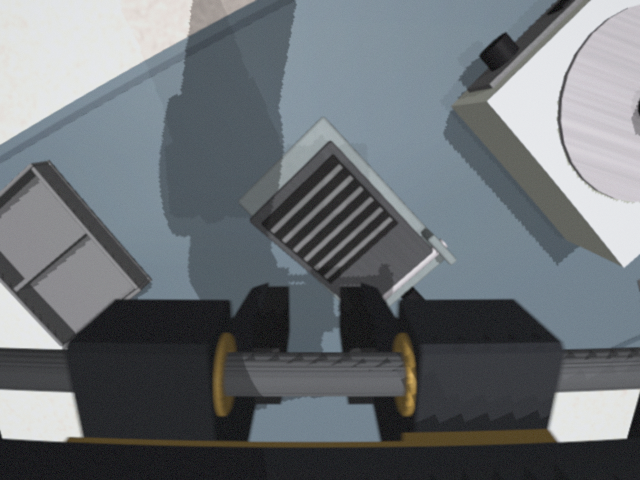

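Wrist view: pedal free-end corners at (331,142) and (250,220), base corners at (323,118) and (240,203), and the ribbed pad centred near (330,218).

```bash
python3 - <<'E'
from h import *
s=pickle.load(open('w5.pkl','rb'))
A=onz(s,[[331,142],[250,220]],.0655);B=onz(s,[[323,118],[240,203]],.01)
for Q in(A,B):
    v=Q[0]-Q[1];v=v[:2]/np.linalg.norm(v[:2]);print(Q.round(4).tolist(),np.linalg.norm(Q[0]-Q[1]).round(4),Q.mean(0).round(4),"yaw",np.arctan2(-v[0],v[1]).round(3))
# fit: base free edge centre + 90mm -> origin ; tread from free edge of plate
print(onz(s,[[330,218]],.062))
E
```

```text
[[0.484, -0.2628, 0.0655], [0.5116, -0.3474, 0.0655]] 0.089 [ 0.4978 -0.3051  0.0655] yaw 0.315
[[0.465, -0.2593, 0.01], [0.5008, -0.3615, 0.01]] 0.1083 [ 0.4829 -0.3104  0.01  ] yaw 0.337
[[ 0.53856977 -0.28888894  0.062     ]]
```

Tread is at about (0.525,-0.296), which agrees with the earlier estimate within 3 mm. Closing and descending to just above the pad.

```bash
python3 -m pendant '[0,0.02,0,0.2,0,0,0,0,0.02,0,0.45,0,0,0,0,0.02,0,0.7,0,0,0,0,0.02,0,0.9,0,0,0,0,0.02,0,1,0,0,0,0,0.02,0,1,0,0,0,0,0.02,0,1,0,0,0]'; python3 -m pendant '[0,0,0,0.05,0,0,0,0,0,0,0.1,0,0,0,0,0,0,0.12,0,0,0,0,0,0,0.12,0,0,0,0,0,0,0.12,0,0,0]';python3 -m pendant '[0,0,0,0.03,0,0,0,0,0,0,0.06,0,0,0,0,0,0,0.09,0,0,0,0,0,0,0.12,0,0,0,0,0,0,0.15,0,0,0,0,0,0,0.18,0,0,0,0,0,0,0.18,0,0,0]'
```

```text
clock: 13.55
tool_pos: [0.5256, -0.2975, 0.0973]
eef_rot: [0.221, 0.975, -0.0, 0.001]
contact_force: [0.7, -0.3, 0.3]
opening: 0.004
finger_force: 0.0
clock: 14.05
tool_pos: [0.5248, -0.2973, 0.0784]
eef_rot: [0.221, 0.975, 0.0, 0.0]
contact_force: [0.3, 0.6, -0.9]
opening: 0.009
finger_force: 0.0
clock: 14.75
tool_pos: [0.5228, -0.2983, 0.051]
eef_rot: [0.222, 0.975, -0.001, -0.002]
contact_force: [-3.9, -1.7, 7.6]
opening: 0.004
finger_force: 3.4
```

```bash
python3 -m pendant '[0,0,0,0.03,0,0,0,0,0,0,0.06,0,0,0,0,0,0,0.09,0,0,0,0,0,0,0.11,0,0,0,0,0,0,0.11,0,0,0]';python3 -m pendant '[0,0,0,0.01,0,0,0,0,0,0,0.02,0,0,0,0,0,0,0.02,0,0,0]'
```

```text
clock: 15.25
tool_pos: [0.5215, -0.2989, 0.0348]
eef_rot: [0.222, 0.975, -0.001, -0.003]
contact_force: [-5.7, -1.8, 10.8]
opening: 0.01
finger_force: 5.3
clock: 15.55
tool_pos: [0.5215, -0.299, 0.0341]
eef_rot: [0.222, 0.975, -0.002, -0.002]
contact_force: [-9.5, -0.8, 24.9]
opening: 0.007
finger_force: 12.5
```

The force jumped from 11 to 25 N while z stayed at 0.0341, so the pedal is on its stop. Hold, then release smoothly.

```bash
python3 -m pendant '[0,0,0,0,0,0,0,0,0,0,0,0,0,0,0,0,0,0,0,0,0,0,0,0,0,0,0,0,0,0,0,0,0,0,0,0,0,0,0,0,0,0,0,0,0,0,0,0,0,0,0,0,0,0,0,0,0,0,0,0,0,0,0,0,0,0,0,0,0,0]';python3 -m pendant '[0,0,0,0,0,0,0,0,0,0,0,0,0,0,0,0,0,0,0,0,0,0,0,0,0,0,0,0,0,0,0,0,0,0,0,0,0,0,0,0,0,0,0,0,0,0,0,0,0,0,0,0,0,0,0,0,0,0,0,0,0,0,0,0,0,0,0,0,0,0,0,0,0,0,0,0,0]'; python3 -m pendant '[0,0,0,-0.05,0,0,0,0,0,0,-0.12,0,0,0,0,0,0,-0.2,0,0,0,0,0,0,-0.3,0,0,0,0,0,0,-0.5,0,0,0,0,0,0,-0.75,0,0,0,0,0,0,-1,0,0,0,0,0,0,-1,0,0,0]';python3 -m pendant '[0,0,0,-0.3,0,0,0,0,0,0,-0.5,0,0,0,0,0,0,-0.5,0,0,0,0,0,0,-0.5,0,0,0]';python3 chk.py [.52,-.29,.2] pics/s6.png
```

```text
clock: 16.55
tool_pos: [0.5215, -0.299, 0.0341]
eef_rot: [0.222, 0.975, -0.002, -0.002]
contact_force: [-9.6, 1.3, 25.9]
opening: 0.002
finger_force: 12.6
clock: 17.65
tool_pos: [0.5215, -0.299, 0.034]
eef_rot: [0.222, 0.975, -0.002, -0.002]
contact_force: [-8.4, -0.2, 24.7]
opening: 0.003
finger_force: 12.6
clock: 18.45
tool_pos: [0.5273, -0.2985, 0.1868]
eef_rot: [0.221, 0.975, -0.001, 0.004]
contact_force: [0.8, -0.8, 0.1]
opening: 0.005
finger_force: 0.0
clock: 18.85
tool_pos: [0.5242, -0.2974, 0.2565]
eef_rot: [0.221, 0.975, -0.0, -0.0]
contact_force: [-0.0, 0.5, -1.0]
opening: 0.005
finger_force: 0.0
mean [ 0.5237 -0.2971  0.2555] sd [0.0002 0.0001 0.0005] R [-0.902  0.431  0.002] [ 0.002  0.    -1.   ] units [0.042 0.032 0.37 ] F [ 0.2  0.3 -0.3] 19.15
```

View pics/s6.png

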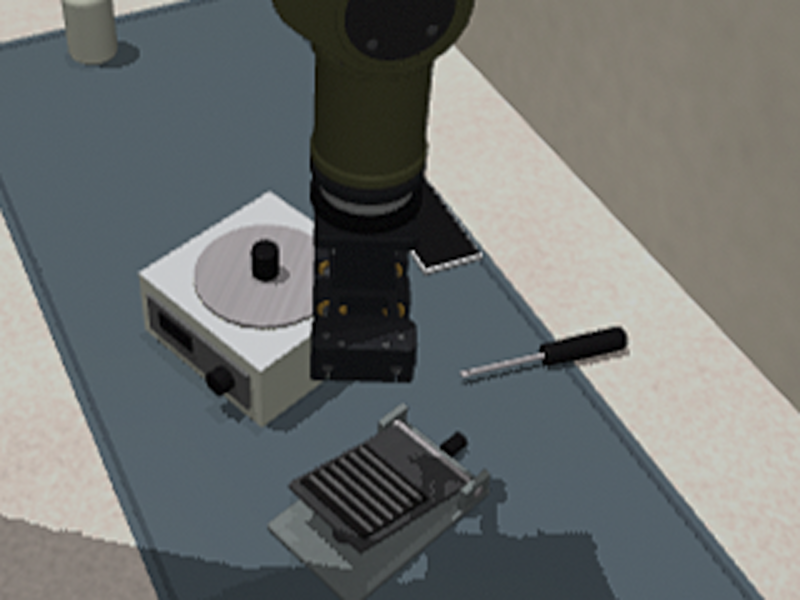

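The pedal has sprung back (free end at (290,487)), the lid is seated at (265,270), nothing else has moved and the arm is clear. Handing in.

```bash
python3 -c "
from plant import r
print(r.finish_job())"
```

```text
the job is handed in; nothing more can be done
None
```

The job is handed in: the lid sits seated and level on the tank and is released, the pedal was held on its stop for at least 2.1 s and sprang back up, and the pictures show none of the bystanders disturbed.

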